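# Roll a wire reel up the ramp into its roller stand

### The job

Roll the closed wire reel up the loading ramp of the reel stand until it drops in between the two rollers at the top, and leave it resting there, clear of the robot. Push it from behind with the fingers in one slow, steady push and stay in touch with it all the way up the ramp, so that it never runs free or rolls back down. Do not pick the reel up, and leave the loose parts around the stand where they are.

Things in the scene. Friction and masses are not known exactly. Their poses are not given: they have to be found in the camera images.
- reel: Loose closed wire reel: two black flanges 100 mm in diameter, 6 mm thick, brown card band 96 mm in diameter between them; 72 mm wide over all, 0.3 to 0.65 kg, slippery, rolls almost freely. Origin: its centre, 50 mm above what it rolls on; y axis = axle (x, z turn as it rolls). Starts on the bench, centre 15 to 60 mm before the ramp foot, within 6 mm of the centre line and 6 degrees of square
- stand: Sheet-steel reel stand, fixed. x is level and points up the ramp (the way the reel must roll), y lies across (along the rollers), z up; origin on the bench, on the centre line, 130 mm beyond the ramp foot. Cheek plates beside the rollers: 62 mm high, 80 mm apart, from x = 67 to 185 mm
- ramp: Sloping steel ramp floor, 10 degrees, 209 mm long, 80 mm clear width between side guides 30 mm higher than it. Origin: middle of its lower edge, on the bench; x up the slope, y across, z square to the floor (floor at z = 0, so the reel's centre is at z = 50 mm on it). Upper end 36 mm above the bench
- ramp_foot (a point): Middle of the ramp's lower edge, on the bench; axes as the stand's. Two splayed lead-in plates, 26 mm high, reach 42 mm before it on either side and steer the reel in
- front_roller (a point): Middle of the front roller's axle, 217 mm beyond the ramp foot, 26 mm above the bench; axes as the stand's. The two dark steel rollers are 24 mm in diameter, 78 mm long, turn freely and lie 60 mm apart, the ramp leading onto the front one. Once its centre is past this axle (88 mm above the bench) the reel drops forward into the seat by itself and stays
- seat (a point): Where the reel's centre is when it rests between the two rollers: on the centre line, 247 mm beyond the ramp foot, 80 mm above the bench; axes as the stand's
- back_plate (a point): Middle of the top of the stand's upright back plate, 95 mm high, 312 mm beyond the ramp foot, just behind the rear roller; it stops the reel from running over. A folded rim at its top points away from the rollers
- capacitor: Bystander: a dark brown capacitor can standing upright on the bench beside the stand, 35 mm in diameter, 50 mm high. Origin at the centre of its underside.
- heatsink: Bystander: a black finned heatsink on the bench beside the stand, 50 by 34 mm, 30 mm high. Origin at the centre of its underside.
- choke: Bystander: a copper-wound ring choke lying flat on the bench beside the stand, 43 mm in diameter, 18 mm high. Origin at the centre of its underside.
Things that resemble listed ones, but are neither listed nor needed, are in the scene too. What is shaped like the reel but purple, turquoise or yellow is not meant.

How it is judged (in metres and radians):
On the way:
1. the reel rolls up over the upper half of the ramp, on its floor (x of reel in the frame of ramp between 0.1 and 0.205 m and contact force between reel and ramp above 0.3 N), for 0.1 s.
At the end, for the whole second after the job is handed in: The reel rests between the two rollers: its centre within 6 mm along, 8 mm across and 5 mm in height of the seat, its axle parallel to the rollers within 0.08 rad, and it lies still (below 0.03 m/s and 0.5 rad/s) (x of reel in the frame of seat between -0.006 and 0.006 m and z of reel in the frame of seat between -0.005 and 0.005 m and y of reel in the frame of seat between -0.008 and 0.008 m and angle between the y axis of reel and the y axis of stand, either way round below 0.08 rad and linear speed of reel below 0.03 m/s and angular speed of reel below 0.5 rad/s); the robot touches nothing.
It fails at once if the reel runs free on the ramp: it moves faster than 0.2 m/s there without touching the robot (x of reel in the frame of ramp between 0.015 and 0.205 m and linear speed of reel above 0.2 m/s and contact force between reel and the fingers below 0.02 N and contact force between reel and the arm below 0.02 N).
It fails at once if the reel is lifted more than 15 mm off the bench, the ramp and the rollers (height (world z) of reel above 0.065 m and z of reel in the frame of ramp above 0.065 m).
It fails at once if the capacitor is moved by more than 15 mm (distance of capacitor from where it was at the start of the episode above 0.015 m).
It fails at once if the heatsink is moved by more than 15 mm (distance of heatsink from where it was at the start of the episode above 0.015 m).
It fails at once if the choke is moved by more than 15 mm (distance of choke from where it was at the start of the episode above 0.015 m).
It also fails if it takes over 51 s, if anything falls off the work surface, if the arm or the gripper's body presses on something with over 40 N, if the wrist force passes 120 N, or if a joint passes its speed limit or range.

### The arm

A 6-joint arm with a two-finger parallel gripper is mounted at the origin on the work surface. World frame = base frame: x ahead of the robot, y to its left, z up, the work surface at z = 0. Lengths are in mm, angles in degrees, forces in N, time in s.
With the tool pointing down it reaches from about 350 to 875 mm from the base axis. Payload 15.5 kg.
Tool frame: the origin (TCP) lies between the finger pads; the fingertips stand 19 mm ahead of it and the grasp point (between the pads) is the TCP; z points along the fingers, y is the direction in which the jaws open and shut (so a half turn about z gives the same grasp; the last joint's range is limited). The gripper opens to 85 mm and grips with 20 to 120 N. Pads are 22 mm wide; open, the fingers measure 114 mm over their backs; the gripper's body (76 mm by 85 mm) begins 54 mm behind the grasp point. The pads swing forward as they close: fully open they stand 13 mm farther back than shut.
Start: joints at [-82.191, 28.281, 77.091, -0, 74.628, -5.472], TCP at [143.582, -608.285, 250.277] pointing down, gripper open.
Joint ranges: [-166.48, 166.48], [-47.26, 123.95], [12.59, 153.08], [-70.14, 250.14], [6.76, 159.57], [-176.63, 176.63]. Speed limits (degrees/s): [108.29, 108.29, 147.25, 172.46, 172.46, 172.46].

### API

Orientations are given as a 3x3 rotation matrix whose columns are the frame's x, y, z axes.
In Python, from plant import r, imaging gives the robot as it stands.
- The arm moves only by the tool move_arm, never from a script. Its argument "rows" is text: rows parted by semicolons, each of 5 numbers parted by spaces: the closure, from 0 (fully open) to 1 (shut), then the shift along the tool's x, y, z in cm, then the turn about the tool's z in degrees. In form: claw tx ty tz roll; .... A call has 1 to 8 rows; each row shifts and turns the pose as measured when the row begins, along the tool's axes as they then stand; what a row does not reach is not made up. A row lasts 1/8 s, in which the tool goes at most 62.5 mm and 10.7 degrees, less where a joint would pass 70% of its speed; a pose out of reach is approached as far as the arm can. A call is refused whole if a number of a shift passes 6.25 or a number of a turn 10.7, either way. A call with a gripper value outside its range is refused whole. The fingers move at their own pace and stop on an object; the grip force is fixed at half the most. Time passes only in rows, so rows that do not move let the fingers close. It gives the time, the measured TCP pose, the force and the opening at its end, in the units of the state.
- r.state(): the state, without advancing time (a new reading comes with each control period).
- imaging.grab_frame(name): name is "side" or "top"; returns (picture, depth): 384x512x3 uint8, red, green, blue; 384x512 float32, mm along the optical axis (not along the pixel's ray), 0 where there is no reading.
- imaging.camera_info(name): a dict with "fx", "fy", "cx", "cy" (pixels), "origin" and "attitude" of the camera in the world. Camera axes: x right, y down, z forward; pixel columns grow to the right and rows downward; lengths in mm; the calibration is good to about 2 mm. A picture is of the moment at which its call begins. camera_info takes no time and is no camera call.
- r.sign_off(): hands the job in, once; it reports no verdict.
The state is a dict: "time_s": time; "joint_positions": joint angles; "joint_vel": joint speeds; "joint_efforts": joint torques, N m; "tcp_pos": TCP position; "eef_rot": TCP orientation; "ft_force": force on the tool from outside, world axes, zero at the start; "torque": the same for the moment, N m; "finger_gap": finger opening in mm.
Only numpy, scipy, OpenCV 4.12 (cv2) and the standard library are available. Lean on these libraries where they do the work, as an engineer would, in place of code of your own. Each camera call takes 0.05 s, during which the arm holds its last target.

## Working session

There is one attempt and no reset: what is moved stays moved. The work goes in short steps, Python scripts to look and compute and a tool call to move; the robot and the scene stay as the last step left them, time stands still between calls to the robot, and variables do not carry over. Pictures are saved under pics/ and viewed, and the job is handed in when it is done.

Besides the shell and the picture viewer there is one more tool, called after "Request:" as name(argument=value, ...) on one line, values as JSON. move_arm: Moves the arm, as the interface text tells. Its arguments: {"type":"object","properties":{"rows":{"type":"string"}},"required":["rows"]}

```bash
ls; mkdir -p pics; python3 - <<'E'
from plant import r, imaging
import cv2,numpy as np
for n in("side","top"):
    p,d=imaging.grab_frame(n); np.savez(f"pics/{n}0.npz",p=p,d=d)
    cv2.imwrite(f"pics/{n}0.png",p[:,:,::-1])
    c=imaging.camera_info(n); print(n,c)
s=r.state();print(s)
E
```

```text
pics
side {'fx': 354.0158933631407, 'fy': 354.0158933631407, 'cx': 250.7749860324768, 'cy': 191.91371930634156, 'origin': array([291.24909443, 621.22680229, 579.25897998]), 'attitude': array([[-0.92243507, -0.2281936 ,  0.3115144 ],
       [-0.38592488,  0.57246242, -0.72342848],
       [-0.01324854, -0.78753696, -0.616125  ]])}
top {'fx': 437.9873801199437, 'fy': 437.9873801199437, 'cx': 254.2623143974773, 'cy': 195.37781628515484, 'origin': array([416.55177167,  26.04328751, 914.97847272]), 'attitude': array([[-0.02277379, -0.98972235,  0.14117729],
       [-0.99924613,  0.02697548,  0.02791959],
       [-0.03144097, -0.14043502, -0.98959056]])}
{'time_s': 0.1, 'joint_positions': array([-8.21890607e+01,  2.83110427e+01,  7.71238823e+01,  1.00531176e-03,
        7.46289599e+01, -5.47070894e+00]), 'joint_vel': array([ 0.03274194, -0.08029672, -0.06072407, -0.06866211,  0.03861447,
        0.01954509]), 'joint_efforts': array([ 3.78755678e-03, -8.83582020e+01, -3.84563470e+01, -4.71548137e-04,
        5.17839086e-03, -8.52183280e-05]), 'tcp_pos': array([ 143.56360651, -607.97191681,  249.76114576]), 'eef_rot': array([[ 9.73253586e-01,  2.29733407e-01, -1.34772403e-04],
       [ 2.29733414e-01, -9.73252965e-01,  1.10695443e-03],
       [ 1.23136773e-04, -1.10830909e-03, -9.99999378e-01]]), 'ft_force': array([ 0.65023454,  0.05744543, -0.38751318]), 'torque': array([-0.02283617,  0.02193121, -0.01049908]), 'finger_gap': 85.42315100503043}
```

View pics/side0.png

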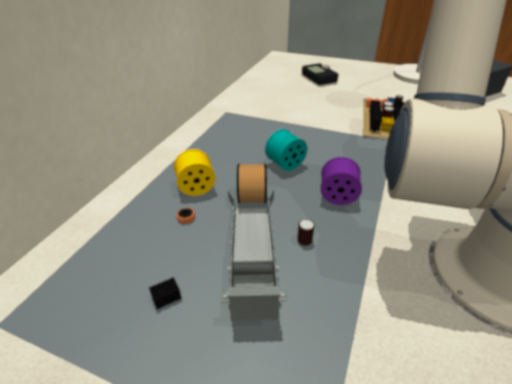

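View pics/top0.png

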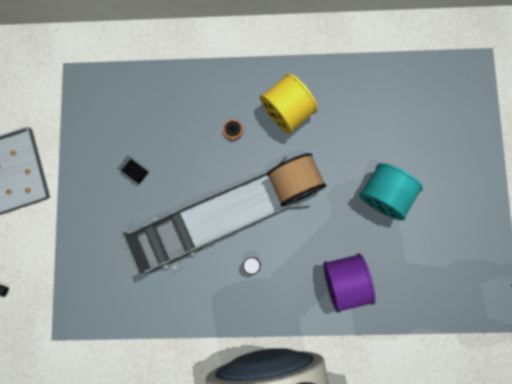

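```bash
cat > h.py <<'E'
import numpy as np,cv2
from plant import r, imaging
def cloud(n,d):
    c=imaging.camera_info(n); v,u=np.mgrid[:384,:512]
    P=np.stack([(u-c['cx'])/c['fx']*d,(v-c['cy'])/c['fy']*d,d],-1)
    return P@c['attitude'].T+c['origin']
def proj(n,X):
    c=imaging.camera_info(n); q=(np.atleast_2d(X)-c['origin'])@c['attitude']
    return np.c_[q[:,0]/q[:,2]*c['fx']+c['cx'],q[:,1]/q[:,2]*c['fy']+c['cy']]
E
python3 - <<'E'
from h import *
for n in("side","top"):
    z=np.load(f"pics/{n}0.npz");p,d=z['p'],z['d'];W=cloud(n,d)
    hsv=cv2.cvtColor(p,cv2.COLOR_RGB2HSV)
    m=((hsv[...,0]>8)&(hsv[...,0]<20)&(hsv[...,1]>110)&(d>0)&(W[...,2]<115)&(W[...,2]>15)).astype(np.uint8)
    k,l,s,c=cv2.connectedComponentsWithStats(m)
    for i in range(1,k):
        if s[i,4]>150:
            q=W[l==i];print(n,'brown',s[i],q.mean(0),q.max(0),q.min(0), proj(n,[q.mean(0)]))
    if n=='top':
        print('bench z', np.median(W[60:100,80:220,2]))
        for u,v in [(200,222),(220,214),(240,207),(260,199),(205,210),(215,230),(150,247),(168,240),(182,232),(133,255)]: print(u,v,W[v,u],p[v,u])
        cv2.imwrite('pics/topcrop.png',cv2.resize(p[130:290,100:350,::-1],None,fx=3.2,fy=3.2,interpolation=cv2.INTER_CUBIC))
    else: cv2.imwrite('pics/sidecrop.png',cv2.resize(p[140:325,160:350,::-1],None,fx=3.2,fy=3.2,interpolation=cv2.INTER_CUBIC))
E
```

```text
side brown [379  19  49  24 882] [  329.03006266 -1626.07347436    65.92242829] [  447.02528802 -1607.52261756   114.98775389] [  214.40635448 -1645.19635578    15.28288682] [[402.83898908  30.49922325]]
side brown [496  28  16  23 290] [ -162.37090818 -1625.71021262    62.51454205] [ -124.846393   -1611.02550587   114.77614787] [ -208.08316452 -1639.95015542    15.06471353] [[504.60213974  39.54663083]]
side brown [238 165  27  37 984] [559.53448432  -4.99397465  73.68921041] [603.53105429  22.21406206 101.56574639] [524.28521748 -53.48349955  22.44869493] [[251.14916006 182.91654707]]
top brown [ 270  156   52   45 1342] [567.45921725 -29.20959821  88.92269283] [610.1900945   18.02518701  99.68628007] [525.68476625 -80.0298994   60.95991182] [[294.93504223 177.15154061]]
bench z -0.6295243068377658
200 222 [490.95660798 162.14020483  32.64034822] [184 196 201]
220 214 [507.0060609  122.19690199  24.49499538] [184 195 200]
240 207 [521.59023159  81.60140286  13.78179905] [186 196 201]
260 199 [537.92045894  39.81103079   8.40874494] [184 196 201]
205 210 [515.75113066 152.58616105  27.13958164] [187 198 203]
215 230 [474.40925559 132.55313486  26.52209629] [184 197 201]
150 247 [443.87820155 271.46964484   3.72944255] [109 118 119]
168 240 [457.58902663 234.27124136   1.67417182] [135 143 145]
182 232 [471.28824898 197.73524448  38.0713036 ] [80 86 87]
133 255 [427.11104166 281.24662317  87.05396211] [67 73 73]
```

View pics/topcrop.png

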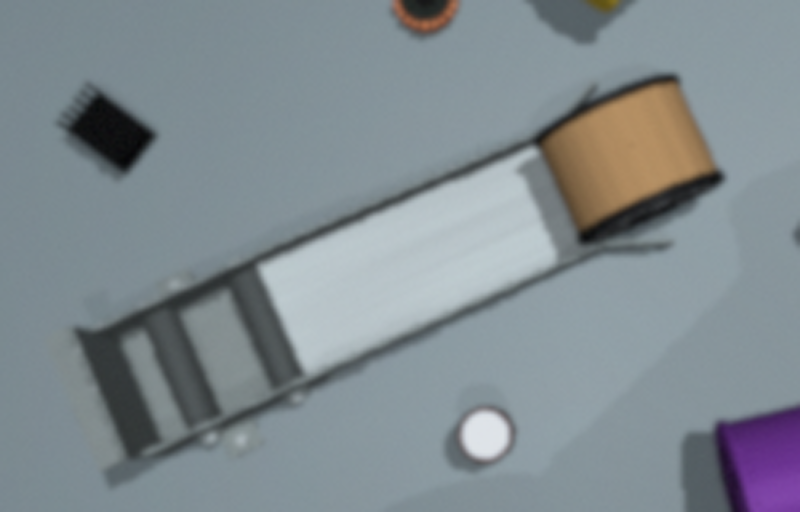

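View pics/sidecrop.png

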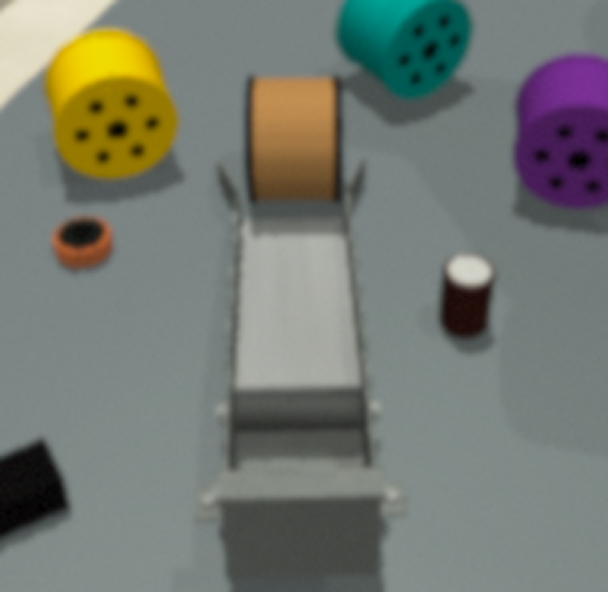

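The brown reel with black flanges (top at 297,180; side at 252,183) fits the description. The yellow, turquoise and purple reels do not. The ramp runs from the reel towards the lower left in the top view, with the rollers at about (182,232) and (155,243). The crops confirm this, so next I fit the stand axes.

```bash
python3 - <<'E'
from h import *
z=np.load("pics/top0.npz");p,d=z['p'],z['d'];W=cloud('top',d)
m=((p.min(2)>165)&(d>0)&(W[...,2]>0)&(W[...,2]<45)).astype(np.uint8)
m[:150]=0;m[260:]=0;m[:,:170]=0;m[:,300:]=0
k,l,s,c=cv2.connectedComponentsWithStats(m);i=1+np.argmax(s[1:,4]);print(s[i])
m=(l==i).astype(np.uint8);q=W[m>0]
A=np.c_[q[:,:2],np.ones(len(q))];g=np.linalg.lstsq(A,q[:,2],rcond=None)[0]
print('slope',np.degrees(np.arctan(np.hypot(*g[:2]))),'dir',np.degrees(np.arctan2(g[1],g[0])))
rect=cv2.minAreaRect(q[:,:2].astype(np.float32));print(rect)
ang=np.degrees(np.arctan2(g[1],g[0]))
# refine dir by PCA-like: midline fit
for it in range(4):
    a=np.radians(ang);ex=np.array([np.cos(a),np.sin(a)]);ey=np.array([-ex[1],ex[0]])
    x=q[:,:2]@ex;y=q[:,:2]@ey
    bs=np.arange(x.min()+12,x.max()-12,5)
    lo=np.array([y[abs(x-b)<4].min() for b in bs]);hi=np.array([y[abs(x-b)<4].max() for b in bs])
    f=np.polyfit(bs,(lo+hi)/2,1);print(ang,f,np.mean(hi-lo));ang+=np.degrees(np.arctan(f[0]))
zz=q[:,2];h=np.polyfit(x,zz,1);foot=-h[1]/h[0];print('slope',h,'foot x',foot,'xmin,max',x.min(),x.max(),'top z',zz[x>x.max()-3].mean())
F=ex*foot+ey*np.median((lo+hi)/2)
print('ex',ex,'foot',F)
# back plate & rollers in this frame
x0=x.max()-209*np.cos(np.radians(10));print('foot from top end',x0)
V=((W[...,:2]-F));X=V@ex;Y=V@ey
for a0 in range(180,330,6):
    mm=(abs(Y)<30)&(X>=a0)&(X<a0+6)&(d>0); print(a0, np.percentile(W[...,2][mm],[5,50,95]).round(1),mm.sum())
mm=(abs(Y)<90)&(X>280)&(X<335)&(W[...,2]>75);print('backplate',X[mm].min(),X[mm].max(),Y[mm].min(),Y[mm].max(),W[...,2][mm].max())
hs=cv2.cvtColor(p,cv2.COLOR_RGB2HSV)
b=((hs[...,0]>8)&(hs[...,0]<20)&(hs[...,1]>90)&(W[...,2]>60)&(W[...,2]<120)&(X<60)&(X>-150))
print('reel',X[b].mean(),Y[b].mean(),X[b].min(),X[b].max(),Y[b].min(),Y[b].max(),W[...,2][b].max())
t=b&(W[...,2]>90);bx=np.polyfit(Y[t],X[t],1);print('top strip',X[t].mean(),Y[t].mean(),np.degrees(np.arctan(bx[0])),len(X[t]))
E
```

```text
[ 182  177   91   68 3009]
slope 10.089530856270374 dir 113.79943773086801
((514.764404296875, 98.72795104980469), (73.72831726074219, 190.0716552734375), 23.747880935668945)
113.79943773086801 [ 1.43545126e-03 -5.10852117e+02] 71.85596240116102
113.88168297344961 [-1.39417616e-04 -5.10859525e+02] 71.87242379834936
113.87369493250966 [-1.11204280e-06 -5.10859667e+02] 71.87246277402228
113.87363121715032 [-8.87002441e-09 -5.10859668e+02] 71.87246307928972
slope [ 0.1779383  39.26889878] foot x -220.68829254952328 xmin,max -213.16864427820056 -22.967686222272658 top z 34.475419955937355
ex [-0.40472078  0.91444031] foot [556.34113643   4.89318801]
foot from top end -228.79250660182413
180 [30.  32.5 36. ] 87
186 [31.3 33.7 36.5] 92
192 [32.2 34.3 37. ] 89
198 [30.2 33.8 36.8] 88
204 [33.8 35.9 38.9] 95
210 [33.7 36.1 38.4] 83
216 [27.5 32.2 36.6] 63
222 [0.2 2.4 4.9] 29
228 [-0.6  1.9  4.4] 84
234 [-1.   2.   4.2] 80
240 [-1.   1.7  4.8] 83
246 [-0.8  2.1  5.3] 85
252 [-0.5  1.9 25.2] 83
258 [ 0.3 29.4 36.4] 178
264 [33.4 36.3 39.4] 94
270 [34.1 35.9 38.6] 81
276 [28.5 32.8 34.8] 56
28
[... 152 characters left out ...]
3.9 96.4] 85Traceback (most recent call last):
  File "<stdin>", line 25, in <module>
    return _quantile_unchecked(
        a, q, axis, out, overwrite_input, method, keepdims, weights)
    return _ureduce(a,
                    func=_quantile_ureduce_func,
    ...<5 lines>...
                    overwrite_input=overwrite_input,
                    method=method)
    r = func(a, **kwargs)
    result = _quantile(arr,
                       quantiles=q,
    ...<2 lines>...
                       out=out,
                       weights=wgt)
    slices_having_nans = np.isnan(arr[-1, ...])
                                  ~~~^^^^^^^^^
IndexError: index -1 is out of bounds for axis 0 with size 0
```

```bash
cat >> h.py <<'E'
ex=np.array([-0.40472,0.91444]);ey=np.array([-ex[1],ex[0]])*1.0
ey=np.array([-0.91444,-0.40472])
F=np.array([556.34,4.89])-6*ex   # foot
def toS(W): V=W[...,:2]-F; return V@ex,V@ey
E
python3 - <<'E'
from h import *
z=np.load("pics/top0.npz");p,d=z['p'],z['d'];W=cloud('top',d);X,Y=toS(W);Z=W[...,2]
mm=(abs(Y)<90)&(X>290)&(X<350)&(Z>75);print('backplate',X[mm].min(),X[mm].max(),Y[mm].min(),Y[mm].max(),Z[mm].max())
# guide tops
for a0 in range(40,200,20):
    mm=(abs(X-a0)<10)&(abs(Y)<55)&(d>0);e=Z-(X*np.tan(np.radians(10)))
    g=mm&(e>18); print(a0,'Y of high pts:',np.round([Y[g&(Y<0)].mean() if (g&(Y<0)).any() else 0,Y[g&(Y>0)].mean() if (g&(Y>0)).any() else 0],1),g.sum())
for s in(-1,1):
    g=(Z>52)&(Z<70)&(X>190)&(X<300)&(Y*s>25)&(Y*s<55);print('cheek',s,Y[g].mean(),Y[g].std(),g.sum())
hs=cv2.cvtColor(p,cv2.COLOR_RGB2HSV)
b=((hs[...,0]>8)&(hs[...,0]<20)&(hs[...,1]>90)&(Z>60)&(Z<120)&(X<80)&(X>-150))
print('reel',X[b].mean(),Y[b].mean(),X[b].min(),X[b].max(),Y[b].min(),Y[b].max(),Z[b].max())
# circle fit in X,Z after yaw
from scipy.optimize import least_squares
x,y,zz=X[b],Y[b],Z[b]
f=lambda q:np.hypot(x-q[0]-q[1]*y,zz-q[2])-48
so=least_squares(f,[x.mean(),0,50],loss='soft_l1');print(so.x,np.degrees(so.x[1]),np.std(f(so.x)))
E
```

```text
backplate 309.61483952030085 329.7175782465819 -42.899736670826904 43.21959172167253 97.66498264133975
40 Y of high pts: [-39.6  43. ] 43
60 Y of high pts: [-39.7  43.1] 40
80 Y of high pts: [-39.9  42.9] 44
100 Y of high pts: [-39.7  42.9] 45
120 Y of high pts: [-39.9  43. ] 46
140 Y of high pts: [-40.1  42.7] 45
160 Y of high pts: [-40.   42.6] 45
180 Y of high pts: [-40.1  42.6] 48
cheek -1 -40.45406552340803 0.9788572914689132 124
cheek 1 42.286300102083004 0.9768610034751496 108
reel -30.07146031893793 3.6769245969451507 -77.96608010767585 12.015526233489547 -29.153185705421514 36.32008690018579 99.81824849022325
[-3.52223413e+01  2.98087122e-02  4.86313146e+01] 1.707913402756535 1.2428875442690615
```

Request:
move_arm(rows="0.5 4.8 -2.8 0 0;0.5 4.8 -2.8 0 0;0.5 4.8 -2.8 0 0;0.5 4.8 -2.8 0 0;0.5 4.8 -2.8 0 0;0.5 4.8 -2.8 0 0;0.5 4.8 -2.8 0 0;0.5 4.8 -2.8 0 0")

```text
time_s: 1.1
tcp_pos: [472.6, -294.8, 248.0]
eef_rot: [[0.975, 0.224, -0.001], [0.224, -0.975, 0.003], [-0.001, -0.003, -1.0]]
ft_force: [0.8, -1.0, -0.6]
finger_gap: 42.8
```

Request:
move_arm(rows="0.6 0 0 0 -10;0.6 0 0 0 -10;0.6 0 0 0 -10;0.6 0 0 0 -10;0.6 0 0 0 -10;0.6 0 0 0 -10;0.6 0 0 0 -10;0.6 0 0 0 -10")

```text
time_s: 2.1
tcp_pos: [474.6, -289.8, 245.7]
eef_rot: [[-0.1, 0.995, -0.005], [0.995, 0.1, 0.006], [0.007, -0.004, -1.0]]
ft_force: [-0.4, 0.1, -0.0]
finger_gap: 33.9
```

```bash
cat >> h.py <<'E'
def where():
    s=r.state();R=s['eef_rot'];X,Y=toS(s['tcp_pos'])
    a=np.degrees(np.arctan2(R[1,0],R[0,0]));
    print('t',s['time_s'],'tcp',s['tcp_pos'].round(1),'X,Y-1.3',X.round(1),(Y-1.3).round(1),'ang',a.round(2),'roll needed',(-(113.87-a)).round(2),'tilt',R[2].round(4),'gap',round(s['finger_gap'],1),'F',s['ft_force'].round(1),'q',s['joint_positions'].round(1))
    return s
E
python3 -c "
from h import *
where()"
```

```text
t 2.1 tcp [ 474.6 -289.8  245.7] X,Y-1.3 -230.4 192.7 ang 95.72 roll needed -18.15 tilt [ 0.0068 -0.0045 -1.    ] gap 33.9 F [-0.4  0.1 -0. ] q [-37.6  23.2  87.    0.1  70.3 -43.4]
```

Request:
move_arm(rows="0.7 0 0 0 -9;0.7 0 0 0 -9;0.7 0 0 0 -1.5;0.7 0 0 0 0")

```text
time_s: 2.6
tcp_pos: [474.0, -289.4, 244.7]
eef_rot: [[-0.434, 0.901, -0.007], [0.901, 0.434, 0.008], [0.01, -0.003, -1.0]]
ft_force: [0.3, 0.1, 0.3]
finger_gap: 25.2
```

```bash
python3 -c "
from h import *
where()"
```

```text
t 2.6 tcp [ 474.  -289.4  244.7] X,Y-1.3 -229.8 193.1 ang 115.73 roll needed 1.86 tilt [ 0.0099 -0.0029 -0.9999] gap 25.2 F [0.3 0.1 0.3] q [-37.6  23.3  87.    0.1  70.3 -63.4]
```

Request:
move_arm(rows="0.7 1.5 4.9 0 1.9;0.7 1.5 4.9 0 0;0.7 1.5 4.9 0 0;0.7 1.5 4.6 0 0;0.7 0 0 0 0")

```text
time_s: 3.22
tcp_pos: [630.4, -152.7, 244.2]
eef_rot: [[-0.386, 0.922, -0.007], [0.922, 0.386, 0.007], [0.01, -0.003, -1.0]]
ft_force: [0.1, 0.3, 0.1]
finger_gap: 25.6
```

```bash
python3 -c "
from h import *
where()"
```

```text
t 3.225 tcp [ 630.4 -152.7  244.2] X,Y-1.3 -168.0 -5.2 ang 112.72 roll needed -1.15 tilt [ 0.0095 -0.0034 -0.9999] gap 25.6 F [0.1 0.3 0.1] q [-19.   30.7  73.5   0.3  76.2 -41.8]
```

Request:
move_arm(rows="0.7 0 -0.3 4.8 -1.2;0.7 0 -0.2 4.8 0;0.7 0 0 4.8 0;0.7 0 0 4.0 0;0.7 0 0 0 0")

```text
time_s: 3.85
tcp_pos: [623.3, -155.7, 56.4]
eef_rot: [[-0.395, 0.919, -0.006], [0.919, 0.395, 0.006], [0.008, -0.003, -1.0]]
ft_force: [0.5, -0.6, 0.8]
finger_gap: 25.6
```

```bash
python3 - <<'E'
from h import *
where()
for n in("side","top"):
    p,d=imaging.grab_frame(n)
    cv2.imwrite(f'pics/{n}1.png',cv2.resize(p[100:300,160:360,::-1],None,fx=2.8,fy=2.8))
E
```

```text
t 3.85 tcp [ 623.3 -155.7   56.4] X,Y-1.3 -168.0 2.5 ang 113.24 roll needed -0.63 tilt [ 0.0077 -0.0028 -1.    ] gap 25.6 F [ 0.5 -0.6  0.8] q [-19.5  42.5  84.    0.3  53.8 -42.9]
```

View pics/side1.png

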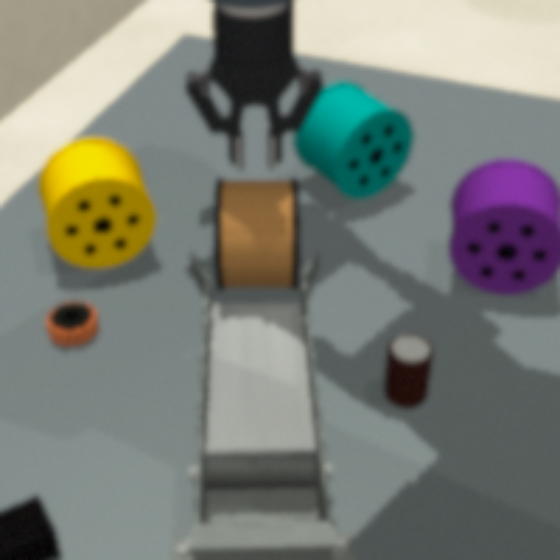

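View pics/top1.png

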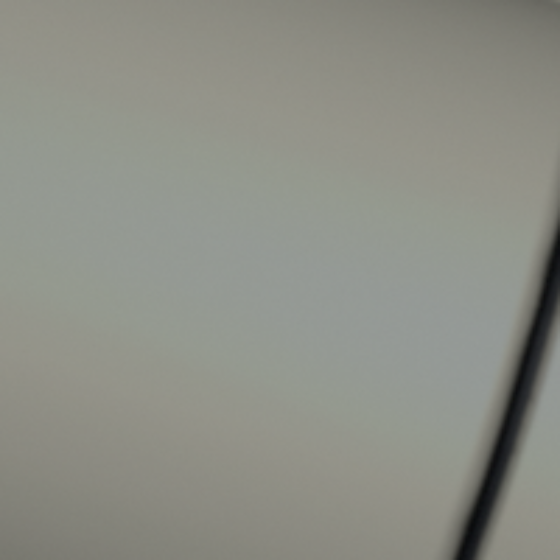

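Request:
move_arm(rows="0.7 1.5 0.1 0 -0.6;0.7 1.5 0.1 0 0;0.7 1.2 0 0 0;0.7 0.8 0 0 0;0.7 0.5 0 0 0;0.7 0.5 0 0 0")

```text
time_s: 4.7
tcp_pos: [603.8, -96.9, 65.2]
eef_rot: [[-0.405, 0.914, 0.007], [0.914, 0.405, 0.002], [-0.001, 0.007, -1.0]]
ft_force: [0.3, 0.4, -0.1]
finger_gap: 25.7
```

```bash
python3 - <<'E'
from h import *
where()
p,d=imaging.grab_frame("side")
cv2.imwrite(f'pics/side2.png',cv2.resize(p[100:300,160:360,::-1],None,fx=2.8,fy=2.8))
E
```

```text
t 4.7 tcp [603.8 -96.9  65.2] X,Y-1.3 -106.3 -3.5 ang 113.92 roll needed 0.05 tilt [-9.e-04  7.e-03 -1.e+00] gap 25.7 F [ 0.3  0.4 -0.1] q [-14.8  39.8  89.2   0.3  50.6 -38.9]
```

View pics/side2.png

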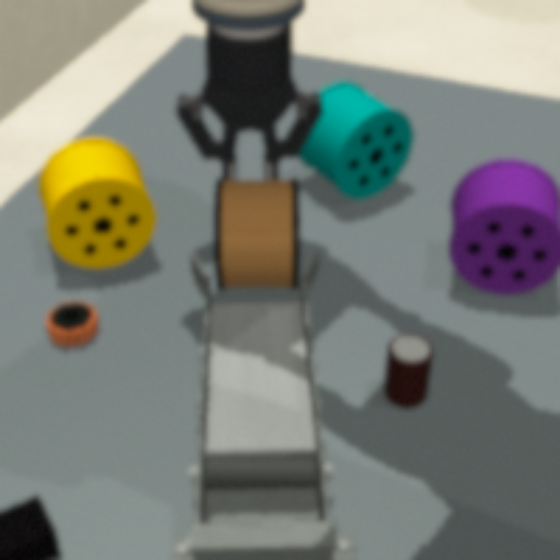

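Request:
move_arm(rows="0.7 0 -0.25 0.6 0;0.7 0 -0.15 0.4 0;0.7 0 0 0 0")

```text
time_s: 5.12
tcp_pos: [599.5, -98.6, 53.9]
eef_rot: [[-0.405, 0.914, 0.006], [0.914, 0.405, 0.002], [-0.0, 0.006, -1.0]]
ft_force: [0.4, -0.5, 0.0]
finger_gap: 25.4
```

```bash
python3 -c "
from h import *
where()"
```

```text
t 5.125 tcp [599.5 -98.6  53.9] X,Y-1.3 -106.1 1.1 ang 113.9 roll needed 0.03 tilt [-3.0e-04  6.3e-03 -1.0e+00] gap 25.4 F [ 0.4 -0.5  0. ] q [-15.1  40.6  90.1   0.3  49.1 -39.2]
```

Request:
move_arm(rows="0.7 0.5 0 0.03 0;0.7 0.5 0 0.03 0;0.7 0.5 0 0.03 0;0.7 0.5 0 0.03 0")

```text
time_s: 5.62
tcp_pos: [591.2, -79.4, 52.7]
eef_rot: [[-0.405, 0.914, 0.006], [0.914, 0.405, 0.002], [-0.0, 0.007, -1.0]]
ft_force: [0.6, 0.4, -0.2]
finger_gap: 25.5
```

```bash
python3 -c "
from h import *
where()"
```

```text
t 5.625 tcp [591.2 -79.4  52.7] X,Y-1.3 -85.2 1.0 ang 113.87 roll needed -0.0 tilt [-5.0e-04  6.6e-03 -1.0e+00] gap 25.5 F [ 0.6  0.4 -0.2] q [-13.5  40.1  91.8   0.3  47.8 -37.6]
```

Request:
move_arm(rows="0.7 0.5 0 -0.05 0;0.7 0.5 0 -0.05 0;0.7 0.5 0 -0.05 0;0.7 0.5 0 -0.09 0;0.7 0.5 0 -0.09 0;0.7 0.5 0 -0.09 0")

```text
time_s: 6.38
tcp_pos: [578.7, -50.2, 57.6]
eef_rot: [[-0.405, 0.914, 0.008], [0.914, 0.405, 0.002], [-0.002, 0.008, -1.0]]
ft_force: [1.2, -1.7, 0.4]
finger_gap: 25.4
```

```bash
python3 - <<'E'
from h import *
where()
p,d=imaging.grab_frame("side")
cv2.imwrite(f'pics/side3.png',cv2.resize(p[100:300,160:360,::-1],None,fx=2.8,fy=2.8))
E
```

```text
t 6.375 tcp [578.7 -50.2  57.6] X,Y-1.3 -53.4 0.5 ang 113.88 roll needed 0.01 tilt [-0.0015  0.0077 -1.    ] gap 25.4 F [ 1.2 -1.7  0.4] q [-10.9  38.8  94.1   0.2  46.7 -35. ]
```

View pics/side3.png

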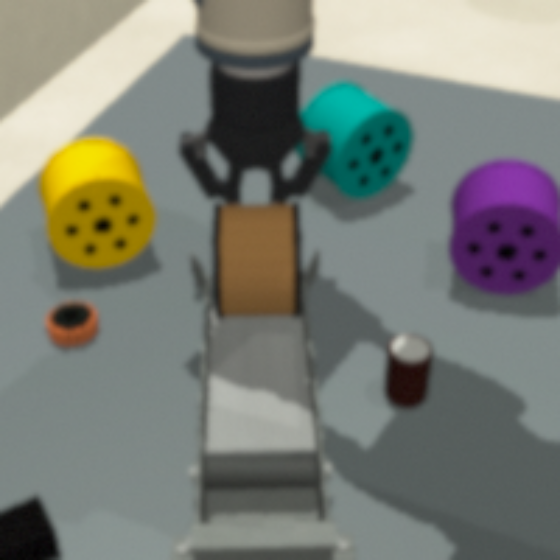

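The reel (pixels around (258,260) in the crop) is at the ramp foot, in front of and touching the fingers. About 2 N of back force shows, so I keep pushing.

Request:
move_arm(rows="0.7 0.5 0 -0.08 0;0.7 0.5 0 -0.08 0;0.7 0.5 0 -0.08 0;0.7 0.5 0 -0.08 0;0.7 0.5 0 -0.08 0;0.7 0.5 0 -0.08 0;0.7 0.5 0 -0.08 0;0.7 0.5 0 -0.08 0")

```text
time_s: 7.42
tcp_pos: [561.3, -10.8, 64.5]
eef_rot: [[-0.405, 0.914, 0.008], [0.914, 0.405, 0.002], [-0.002, 0.008, -1.0]]
ft_force: [2.2, -3.3, 1.2]
finger_gap: 25.7
```

```bash
python3 -c "
from h import *
s=where();print('zideal',55+.176*(toS(s['tcp_pos'])[0]+65))"
```

```text
t 7.425 tcp [561.3 -10.8  64.5] X,Y-1.3 -10.4 0.5 ang 113.88 roll needed 0.01 tilt [-0.0016  0.0078 -1.    ] gap 25.7 F [ 2.2 -3.3  1.2] q [ -7.3  37.2  96.7   0.2  45.7 -31.3]
zideal 64.60904008972612
```

Tracking is good: the height is ideal and the reaction is about 4 N. I continue at the same rate.

Request:
move_arm(rows="0.7 0.5 0 -0.09 0;0.7 0.5 0 -0.09 0;0.7 0.5 0 -0.09 0;0.7 0.5 0 -0.09 0;0.7 0.5 0 -0.09 0;0.7 0.5 0 -0.09 0;0.7 0.5 0 -0.09 0;0.7 0.5 0 -0.09 0")

```text
time_s: 8.43
tcp_pos: [543.9, 28.3, 72.2]
eef_rot: [[-0.405, 0.914, 0.008], [0.914, 0.405, 0.002], [-0.002, 0.008, -1.0]]
ft_force: [1.7, -1.3, 1.0]
finger_gap: 25.8
```

Request:
move_arm(rows="0.7 0.5 0 -0.09 0;0.7 0.5 0 -0.09 0;0.7 0.5 0 -0.09 0;0.7 0.5 0 -0.09 0;0.7 0.5 0 -0.09 0;0.7 0.5 0 -0.09 0;0.7 0.5 0 -0.09 0;0.7 0.5 0 -0.09 0")

```text
time_s: 9.43
tcp_pos: [526.4, 67.5, 79.8]
eef_rot: [[-0.405, 0.914, 0.008], [0.914, 0.405, 0.002], [-0.002, 0.008, -1.0]]
ft_force: [0.8, -2.2, 1.8]
finger_gap: 25.4
```

```bash
python3 - <<'E'
from h import *
s=where();print('zideal',55+.176*(toS(s['tcp_pos'])[0]+65))
p,d=imaging.grab_frame("side")
cv2.imwrite(f'pics/side4.png',cv2.resize(p[100:300,160:360,::-1],None,fx=2.8,fy=2.8))
E
```

```text
t 9.425 tcp [526.4  67.5  79.8] X,Y-1.3 75.4 0.8 ang 113.88 roll needed 0.01 tilt [-0.0015  0.0077 -1.    ] gap 25.4 F [ 0.8 -2.2  1.8] q [ 8.000e-01  3.410e+01  1.006e+02  1.000e-01  4.480e+01 -2.320e+01]
zideal 79.70443841911525
```

View pics/side4.png

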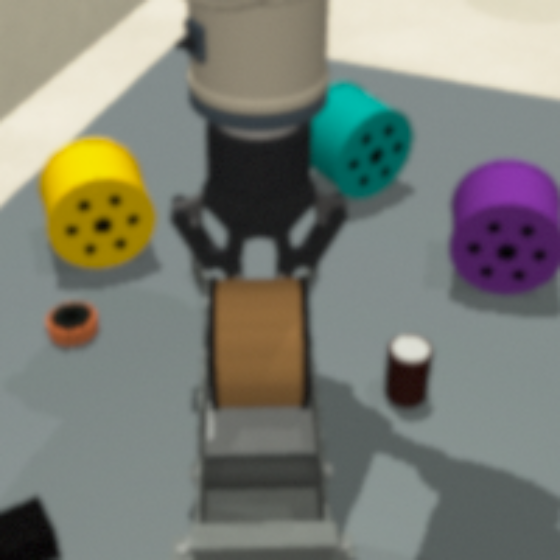

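The reel is on the upper half of the ramp (centre about (260,340) in the crop), square and in contact.

Request:
move_arm(rows="0.7 0.5 0 -0.09 0;0.7 0.5 0 -0.09 0;0.7 0.5 0 -0.09 0;0.7 0.5 0 -0.09 0;0.7 0.5 0 -0.09 0;0.7 0.5 0 -0.09 0;0.7 0.5 0 -0.09 0;0.7 0.5 0 -0.09 0")

```text
time_s: 10.48
tcp_pos: [508.7, 106.9, 87.5]
eef_rot: [[-0.405, 0.914, 0.007], [0.914, 0.405, 0.002], [-0.001, 0.008, -1.0]]
ft_force: [1.5, -2.1, 1.4]
finger_gap: 25.4
```

Request:
move_arm(rows="0.7 0.5 0 -0.09 0;0.7 0.5 0 -0.09 0;0.7 0.5 0 -0.06 0;0.7 0.5 0 -0.04 0")

```text
time_s: 10.98
tcp_pos: [500.0, 126.5, 90.5]
eef_rot: [[-0.405, 0.914, 0.007], [0.914, 0.405, 0.002], [-0.001, 0.007, -1.0]]
ft_force: [0.8, -0.4, -0.8]
finger_gap: 25.9
```

```bash
python3 - <<'E'
from h import *
s=where()
E
```

```text
t 10.975 tcp [500.  126.5  90.5] X,Y-1.3 140.0 1.0 ang 113.88 roll needed 0.01 tilt [-0.0013  0.0074 -1.    ] gap 25.9 F [ 0.8 -0.4 -0.8] q [ 7.500e+00  3.230e+01  1.023e+02  1.000e-01  4.490e+01 -1.640e+01]
```

Request:
move_arm(rows="0.7 0.5 0 -0.02 0;0.7 0.5 0 0 0;0.7 0.4 0 0 0")

```text
time_s: 11.35
tcp_pos: [493.5, 140.4, 90.6]
eef_rot: [[-0.405, 0.914, 0.007], [0.914, 0.405, 0.002], [-0.001, 0.007, -1.0]]
ft_force: [0.5, -0.2, 0.3]
finger_gap: 25.5
```

```bash
python3 - <<'E'
from h import *
s=where()
p,d=imaging.grab_frame("side")
cv2.imwrite(f'pics/side5.png',cv2.resize(p[140:340,160:360,::-1],None,fx=2.8,fy=2.8))
E
```

```text
t 11.35 tcp [493.5 140.4  90.6] X,Y-1.3 155.3 1.3 ang 113.88 roll needed 0.01 tilt [-0.001   0.0069 -1.    ] gap 25.5 F [ 0.5 -0.2  0.3] q [ 9.200e+00  3.220e+01  1.026e+02  1.000e-01  4.470e+01 -1.480e+01]
```

View pics/side5.png

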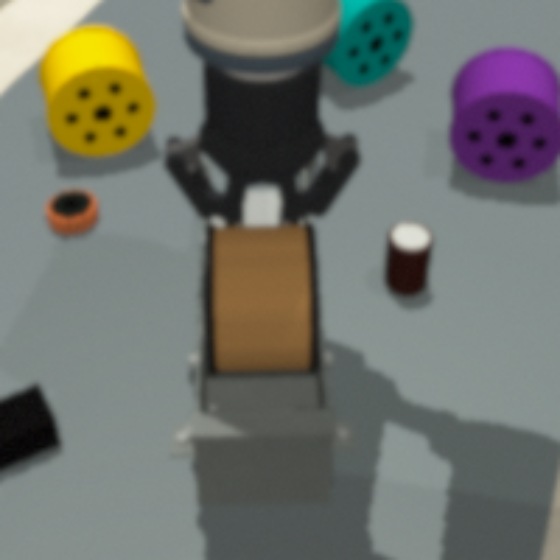

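Request:
move_arm(rows="0.7 0.4 0 0 0;0.7 0.4 0 0 0;0.7 0.4 0 0 0;0.7 0 0 0 0")

```text
time_s: 11.9
tcp_pos: [487.8, 152.5, 90.4]
eef_rot: [[-0.405, 0.914, 0.006], [0.914, 0.405, 0.002], [-0.001, 0.006, -1.0]]
ft_force: [0.2, 0.0, 0.1]
finger_gap: 25.5
```

```bash
cat >> h.py <<'E'
def reel(tag):
    from scipy.optimize import least_squares
    p,d=imaging.grab_frame("side")
    cv2.imwrite(f'pics/{tag}.png',cv2.resize(p[140:340,160:360,::-1],None,fx=2.8,fy=2.8))
    W=cloud('side',d);X,Y=toS(W);Y=Y-1.3;Z=W[...,2]
    hs=cv2.cvtColor(p,cv2.COLOR_RGB2HSV)
    b=((hs[...,0]>8)&(hs[...,0]<20)&(hs[...,1]>90)&(d>0)&(abs(Y)<50)&(X>-100)&(X<330))
    x,y,zz=X[b],Y[b],Z[b]
    f=lambda q:np.hypot(x-q[0]-q[1]*y,zz-q[2])-48
    so=least_squares(f,[x.mean(),0,60],loss='soft_l1')
    print('reel X,Z',so.x[[0,2]].round(1),'yaw',np.degrees(so.x[1]).round(2),'Y',y.mean().round(1),y.min().round(1),y.max().round(1),'resid',np.std(f(so.x)).round(2),b.sum())
E
python3 - <<'E'
from h import *
s=where(); reel('side6')
E
```

```text
t 11.9 tcp [487.8 152.5  90.4] X,Y-1.3 168.8 1.6 ang 113.9 roll needed 0.03 tilt [-5.0e-04  6.2e-03 -1.0e+00] gap 25.5 F [0.2 0.  0.1] q [ 1.060e+01  3.210e+01  1.029e+02  1.000e-01  4.460e+01 -1.330e+01]
reel X,Z [245.1  80.4] yaw 0.26 Y -1.6 -34.2 31.0 resid 1.6 1858
```

View pics/side6.png

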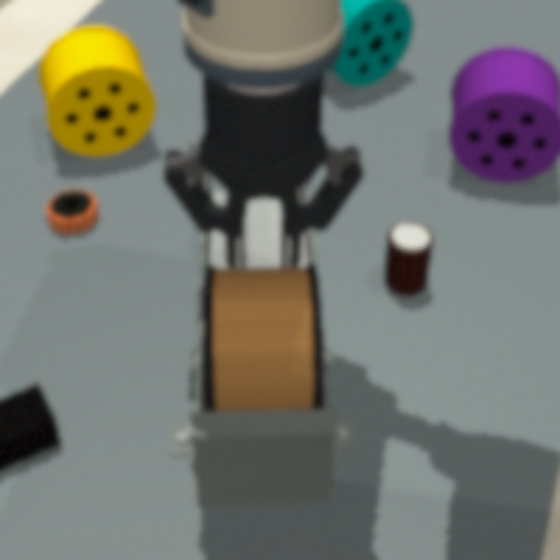

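The reel has dropped into the seat: measured X 245 mm and height 80.4 mm, against 247 and 80. Now I back off and rise.

Request:
move_arm(rows="0.7 -1 0 -0.3 0;0.7 -2 0 -0.5 0;0.7 -2 0 -1 0;0.7 -2 0 -2 0;0.7 -1 0 -4 0;0.7 0 0 -5 0;0.7 0 0 -5 0;0.7 0 0 0 0")

```text
time_s: 12.95
tcp_pos: [522.0, 70.9, 275.5]
eef_rot: [[-0.403, 0.915, 0.007], [0.915, 0.403, 0.001], [-0.002, 0.007, -1.0]]
ft_force: [0.6, -0.5, -0.7]
finger_gap: 25.8
```

```bash
python3 - <<'E'
from h import *
s=where(); reel('side7'); reel('side8')
E
```

```text
t 12.95 tcp [522.   70.9 275.5] X,Y-1.3 80.3 3.4 ang 113.74 roll needed -0.13 tilt [-0.0017  0.0067 -1.    ] gap 25.8 F [ 0.6 -0.5 -0.7] q [  1.2  18.7  89.1   0.1  71.8 -22.6]
reel X,Z [244.9  80.4] yaw 0.33 Y -1.6 -34.1 31.1 resid 1.05 1850
reel X,Z [244.9  80.4] yaw 0.18 Y -1.6 -34.0 31.0 resid 1.01 1847
```

View pics/side8.png

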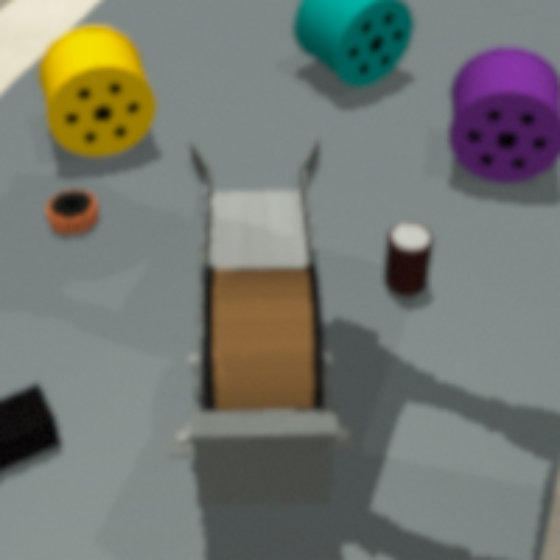

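The reel rests square and still between the rollers, the arm is clear, and the loose parts have not moved.

```bash
python3 -c "
from plant import r
print(r.sign_off())"
```

```text
the job is handed in; nothing more can be done
None
```

I pushed the brown reel up the ramp from behind with the partly closed fingers, in one slow push of about 40 mm/s. It dropped in between the two rollers. I then backed the fingers off, raised them clear and handed the job in at about 13 s.

- **Reel position:** it measured 2 mm short of the seat along the ramp, 0.4 mm high and about 1.6 mm off centre. The 2 mm is within the calibration error.
- **Angle and stillness:** its axle was 0.2–0.3° from parallel to the rollers, and it did not move between the last two pictures.
- **Surroundings:** the robot was clear of everything. In the side view the capacitor, heatsink and choke looked unmoved.
- **Contact during the push:** the back force was about 2 to 4 N in the readings up the ramp. It fell to about 1 N near the top (reel at about 200 mm), within the sensor noise, so it does not prove contact there. The pictures showed the reel next to the fingers, and it did not roll back.
- **Top camera:** the arm blocked it from the approach on, so the later checks rest on the side camera alone.

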